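# Load the sampler's infeed rail and lock it

### The arm

A 6-joint arm with a two-finger parallel gripper is mounted at the origin on the work surface. World frame = base frame: x ahead of the robot, y to its left, z up, the work surface at z = 0. Lengths are in m, angles in rad, forces in N, time in s.
With the tool pointing down it reaches from about 0.25 to 0.725 m from the base axis. Payload 4 kg.
Tool frame: the origin (TCP) lies on the centre line of the jaws, within the pads' length; the fingertips stand 14 mm ahead of it and the grasp point (between the pads) lies 5 mm behind it; z points along the fingers, x is the direction in which the jaws open and shut, and the axes are right-handed (so a half turn about z gives the same grasp; the last joint's range is limited). The gripper opens to 85 mm and grips with 20 to 120 N. Pads are 22 mm wide; open, the fingers measure 114 mm over their backs; the gripper's body (76 mm by 85 mm) begins 54 mm behind the grasp point. The pads swing forward as they close: fully open they stand 13 mm farther back than shut.
Start: joints at [-1.139, 0.241, 0.005, 1.335, 0, 1.571], TCP at [0.209, -0.454, 0.245] pointing down, gripper open.
Joint ranges: [-2.72, 2.72], [-1.05, 1.87], [-1.09, 1.28], [-1.99, 2.15], [-1.42, 1.44], [-3.14, 3.14]. Speed limits (rad/s): [2.79, 2.79, 3.14, 3.14, 3.14, 3.14].

### API

Orientations are given as a unit quaternion [x, y, z, w].
In Python, from workcell import bot gives the robot as it stands.
- The arm moves only by the tool play_rows, never from a script. Its argument "motion" is a list of rows, each an object with "fingers": the closure, from -1 (fully open) to 1 (shut), so that 0 is half open; "translation": the shift along the tool's x, y, z in cm, a list of three; "roll": the turn about the tool's z in degrees. A call has 1 to 20 rows; each row is the pose to reach, as a shift and turn from the pose commanded when the call began, along the tool's axes at that moment; what a row does not reach only later rows make up. A row lasts 1/12 s, in which the tool goes at most 41.7 mm and 7.16 degrees, less where a joint would pass 70% of its speed; a pose out of reach is approached as far as the arm can. A call with a gripper value outside its range is refused whole. The fingers move at their own pace and stop on an object; the grip force is fixed at half the most. Time passes only in rows, so rows that repeat a pose let the fingers close. It gives the time, the measured TCP pose, the force and the opening at its end, in the units of the state.
- bot.get_obs(): the state, without advancing time (a new reading comes with each control period).
- bot.camera(name): name is "side" or "top" or "wrist"; returns a dict with "pixels" (400x640x3 uint8, red, green, blue), "intrinsics" (3x3 intrinsics, pixels), "k1" (the pictures are not rectified: a ray, as slopes to the right and down, at radius r is drawn at 1 + k1 r^2 times it, then the intrinsics apply), "world_to_cam" (4x4, takes a point from world to camera coordinates). Camera axes: x right, y down, z forward; pixel columns grow to the right and rows downward; lengths in m; the calibration is good to about 2 mm. A picture is of the moment at which its call begins. There is no depth.
- bot.job_done(): hands the job in, once; it reports no verdict.
The state is a dict: "clock": time; "joint_pos": joint angles; "joint_vel": joint speeds; "tau": joint torques, N m; "eef_pos": TCP position; "tool_rot": TCP orientation; "ft_force": force on the tool from outside, world axes, zero at the start; "ft_torque": the same for the moment, N m; "grip_width": finger opening in m.
Only numpy, scipy, OpenCV 4.12 (cv2) and the standard library are available. Lean on these libraries where they do the work, as an engineer would, in place of code of your own. Each camera call takes 0.05 s, during which the arm holds its last target. There are 200 camera calls.

### The job

With the fingertips, push the whole row of four vial carriers along the aluminium rail as one train until the first is fully against the red end stop and all four touch. Then push the yellow tab straight across, away from the robot, until the keeper is fully in behind the last carrier. Only push: lift or tip nothing, leave the other things on the bench where they are, and finish clear of everything.

Things in the scene. Friction and masses are not known exactly. Their poses are not given: they have to be found in the camera images.
- rail: Fixed aluminium channel, 49 mm wide, 360 long. Origin: centre of its underside, on the bench. +y runs along the channel to the red end stop, +x across it, away from the robot, z up. Floor 6 mm above the bench; side walls 4 mm thick, 41 apart inside, tops 16 mm above the bench; open at the -y end. Beyond the stop is the white sampler head, 110 mm high, y 177 to 297, x -60 to 90 mm.
- stop_face (a point): Middle of the red end stop's face that meets the row: rail y = 155 mm, 26 mm above the bench. The stop is a block 46 mm high above the bench.
- keeper (a joint): Keeper travel in m along rail +x, across the rail: 0 = drawn back to the robot's side, 0.04 = fully in against its own stop. About 1.5 N of friction; stays where left. Its steel tongue (12 mm wide, rail y -13 to -1 mm, 17 to 25 mm above the bench) starts clear of the carriers and ends past mid-channel, 4 mm behind the last carrier of a row that is home; a carrier not home blocks it.
- keeper_tab (a point): Middle of the robot-side face (the one to push, to rail +x) of the keeper's yellow tab, 35 mm above the bench; moves with it. Tab 26 mm wide along the rail, 10 thick, 17 to 53 mm above the bench. Under it a grey bed, 34 mm wide, 14 high, reaching to rail x = -108 mm. When in, the tab's front is 5 mm from the rail's wall.
- carrier_a: Vial carrier, blue cap: black block 38 x 38 x 28 mm, on it a 24 mm vial and 27 mm cap, 58 mm high in all, 60 to 130 g. Origin: centre of its underside, 6 mm above the bench; sides parallel to the rail. The four stand in the channel as a touching row, in any order, 75 to 115 mm short of the stop; once home their centres are 19, 57, 95 and 133 mm from the stop's face.
- carrier_b: Vial carrier, white cap: black block 38 x 38 x 28 mm, on it a 24 mm vial and 27 mm cap, 58 mm high in all, 60 to 130 g. Origin: centre of its underside, 6 mm above the bench; sides parallel to the rail. The four stand in the channel as a touching row, in any order, 75 to 115 mm short of the stop; once home their centres are 19, 57, 95 and 133 mm from the stop's face.
- carrier_c: Vial carrier, green cap: black block 38 x 38 x 28 mm, on it a 24 mm vial and 27 mm cap, 58 mm high in all, 60 to 130 g. Origin: centre of its underside, 6 mm above the bench; sides parallel to the rail. The four stand in the channel as a touching row, in any order, 75 to 115 mm short of the stop; once home their centres are 19, 57, 95 and 133 mm from the stop's face.
- carrier_d: Vial carrier, orange cap: black block 38 x 38 x 28 mm, on it a 24 mm vial and 27 mm cap, 58 mm high in all, 60 to 130 g. Origin: centre of its underside, 6 mm above the bench; sides parallel to the rail. The four stand in the channel as a touching row, in any order, 75 to 115 mm short of the stop; once home their centres are 19, 57, 95 and 133 mm from the stop's face.
- spare_carrier: Bystander: a fifth carrier of the same make with a blue cap and clear vial, standing on the bench beyond the rail (not in the channel). Origin: centre of its underside.
- jar: Bystander: small jar with blue cap, 40 mm across, 65 mm high, on the bench on the robot's side of the rail near the sampler head. Origin: centre of its underside.
- media_bottle: Bystander: amber bottle, 72 mm across, 150 mm high. Origin: centre of its underside.
- beaker: Bystander: glass beaker, 70 mm across, 85 mm high. Origin: centre of its underside.
- driver: Bystander: screwdriver lying on the bench. Origin at about its middle, on the bench.
- clamp_ring: Bystander: steel ring, 52 mm across, 12 mm high, flat on the bench. Origin: centre of its underside.
Not all that is in view belongs to the job. What is shaped like the carrier_b but pink is not meant.

How it is judged:
On the way, in this order (a step that is already met when the one before it is completed fails the run):
1. the row of carriers is home against the end stop (y of carrier_a in the frame of rail between 0.0185 and 0.14 m and x of carrier_a in the frame of rail between -0.005 and 0.005 m and z of each of carrier_a, carrier_b, carrier_c, carrier_d in the frame of rail below 0.01 m and angle between each of carrier_a, carrier_b, carrier_c, carrier_d's own z axis and vertical below 0.1 rad and y of carrier_b in the frame of rail between 0.0185 and 0.14 m and x of carrier_b in the frame of rail between -0.005 and 0.005 m and y of carrier_c in the frame of rail between 0.0185 and 0.14 m and x of carrier_c in the frame of rail between -0.005 and 0.005 m and y of carrier_d in the frame of rail between 0.0185 and 0.14 m and x of carrier_d in the frame of rail between -0.005 and 0.005 m), for 0.2 s.
2. the keeper is in behind the row (all of step 1 and value of joint keeper above 0.035 m), for 0.2 s.
At the end, for the whole second after the job is handed in: All four carriers stand upright (within 0.1 rad) and at rest in the channel, packed against the end stop with at most 3.5 mm of slack in all, and the keeper is in by 35 mm or more of its 40 mm (all of step 2 and linear speed of each of carrier_a, carrier_b, carrier_c, carrier_d below 0.02 m/s); the robot touches nothing.
It fails at once if a carrier of the row is lifted off the rail's floor (height (world z) of any of carrier_a, carrier_b, carrier_c, carrier_d above 0.016 m).
It fails at once if a carrier of the row is tipped (angle between any of carrier_a, carrier_b, carrier_c, carrier_d's own z axis and vertical above 0.3 rad).
It fails at once if a bystander (spare carrier, jar, bottle, beaker, screwdriver or ring) is moved by more than 15 mm (distance of any of spare_carrier, jar, media_bottle, beaker, driver, clamp_ring from where it was at the start of the episode above 0.015 m).
It also fails if it takes over 45 s, if anything falls off the work surface, if the arm or the gripper's body presses on something with over 40 N, if the wrist force passes 120 N, or if a joint passes its speed limit or range.

## Working session

There is one attempt and no reset: what is moved stays moved. The work goes in short steps, Python scripts to look and compute and a tool call to move; the robot and the scene stay as the last step left them, time stands still between calls to the robot, and variables do not carry over. Pictures are saved under pics/ and viewed, about 8 in all and at most 12, crops included, and the job is handed in when it is done.

Besides the shell and the picture viewer there is one more tool, called after "Call:" as a command line: name --argument value ..., lists and objects as JSON in quotes. play_rows: Moves the arm, as the interface text tells. Its arguments: {"type":"object","properties":{"motion":{"type":"array","items":{"type":"object","properties":{"fingers":{"type":"number"},"translation":{"type":"array","items":{"type":"number"}},"roll":{"type":"number"}}}}},"required":["motion"]}

```bash
ls; mkdir -p pics; cat > h.py <<'E'
import numpy as np,cv2
from workcell import bot
def ray(c,u,v):
    K=np.array(c["intrinsics"]);k=c["k1"]
    d=np.array([(u-K[0,2])/K[0,0],(v-K[1,2])/K[1,1]]);s=d.copy()
    for _ in range(20): s=d/(1+k*(s@s))
    T=np.array(c["world_to_cam"]);R=T[:3,:3]
    return -R.T@T[:3,3],R.T@np.array([s[0],s[1],1])
def onplane(c,u,v,z):
    o,d=ray(c,u,v);return o+d*(z-o[2])/d[2]
def proj(c,p):
    T=np.array(c["world_to_cam"]);q=T[:3,:3]@p+T[:3,3];s=q[:2]/q[2];s=s*(1+c["k1"]*(s@s))
    K=np.array(c["intrinsics"]);return s*[K[0,0],K[1,1]]+K[:2,2]
def save(n,im,f=1):
    cv2.imwrite("pics/"+n,cv2.resize(im[:,:,::-1],None,fx=f,fy=f,interpolation=cv2.INTER_CUBIC))
E
python3 - <<'E'
from h import *
import pickle
o=bot.get_obs();print(o)
d={}
for n in("top","side"):
    c=bot.camera(n);d[n]=c;save(n+"0.png",c["pixels"],1.25)
    print(n,c["k1"],-np.array(c["world_to_cam"])[:3,:3].T@np.array(c["world_to_cam"])[:3,3])
pickle.dump(d,open("c0.pkl","wb"))
E
```

```text
pics
{'clock': 0.0, 'joint_pos': array([-1.13903414e+00,  2.41440528e-01,  3.73427192e-03,  1.33519948e+00,
        1.09492278e-05,  1.57081261e+00]), 'joint_vel': array([ 2.33429052e-03,  5.01982342e-04,  5.48718575e-06, -4.04799970e-04,
       -2.07214718e-03,  1.11455142e-03]), 'tau': array([-2.51208667e-04, -3.72320795e+01,  2.52405882e+01,  1.69014267e-02,
       -1.55149587e-05,  7.18395711e-06]), 'eef_pos': array([ 0.20898857, -0.45357035,  0.244403  ]), 'tool_rot': array([ 8.42156622e-01, -5.39231965e-01, -8.85284026e-04, -5.73326699e-04]), 'ft_force': array([ 0.03108613,  0.31325186, -0.2465023 ]), 'ft_torque': array([ 0.00750668,  0.05302404, -0.01713859]), 'grip_width': 0.08517117392367125}
top -0.07810196175925757 [0.3127885  0.0139684  1.25545547]
side -0.011321494817575543 [ 0.44508348 -1.17082929  0.85061804]
```

View pics/top0.png

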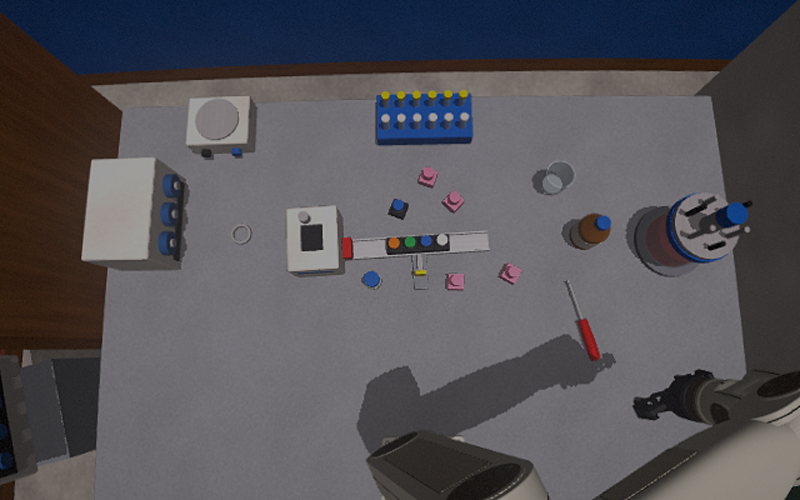

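View pics/side0.png

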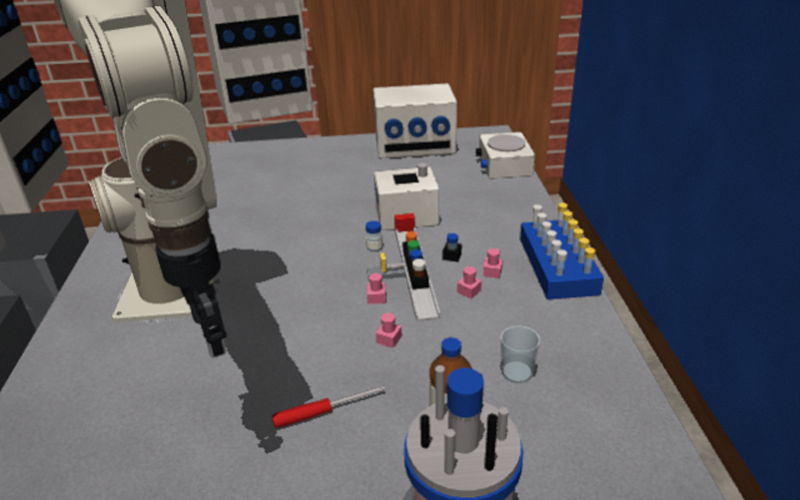

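Top view (800x500): the rail runs from the red stop at (347,248) to its open end at (488,240). In it are orange (394,243), green (410,242), blue (426,241) and white (442,240) caps, so the white-capped carrier is last. The tab is at (420,272). The blue-black carrier at (398,208) is the spare, and the pink ones are decoys. The side view shows the same layout.

```bash
cat > m.py <<'E'
from h import *
def blobs(c,box,hsvlo,hsvhi,amin=8):
    h=cv2.cvtColor(np.array(c["pixels"]),cv2.COLOR_RGB2HSV);m=cv2.inRange(h,hsvlo,hsvhi)
    k=np.zeros_like(m);x0,y0,x1,y1=box;k[y0:y1,x0:x1]=m[y0:y1,x0:x1]
    n,_,s,ce=cv2.connectedComponentsWithStats(k)
    return [(ce[i].round(1),s[i].tolist()) for i in range(1,n) if s[i,4]>=amin]
COL={"orange":((5,150,90),(17,255,255)),"green":((45,100,50),(85,255,255)),"blue":((100,120,60),(125,255,255)),
"white":((0,0,150),(180,60,255)),"yellow":((22,120,90),(35,255,255)),"red":((0,180,80),(4,255,255))}
E
python3 - <<'E'
from m import *
import pickle
d=pickle.load(open("c0.pkl","rb"));c=d["top"]
box=(268,150,420,235)
for k,(a,b) in COL.items():
    z={"yellow":.053,"red":.046}.get(k,.064)
    for ce,s in blobs(c,box,a,b): print("top",k,ce,s,onplane(c,*ce,z)[:2].round(4))
cs=d["side"]
for k,(a,b) in COL.items():
    for ce,s in blobs(cs,(290,165,375,270),a,b): print("side",k,ce,s,onplane(cs,*ce,{"yellow":.035}.get(k,.06)).round(4))
im=c["pixels"][165:240,268:400];save("crop1.png",im,6)
E
```

```text
top orange [314.9 194. ] [311, 190, 9, 9, 66] [0.5451 0.0587]
top green [327.8 193. ] [324, 189, 9, 9, 63] [0.5473 0.0205]
top blue [318.1 163.7] [314, 160, 9, 9, 62] [0.6373 0.048 ]
top blue [340.6 192.1] [336, 188, 10, 9, 64] [ 0.5493 -0.0173]
top blue [296.8 222.6] [291, 217, 13, 12, 121] [0.4611 0.1126]
top white [268.6 193.9] [268, 165, 3, 50, 93] [0.5481 0.1959]
top white [382. 185.] [378, 185, 9, 1, 9] [ 0.5683 -0.1403]
top white [353.3 191.1] [350, 187, 8, 9, 56] [ 0.5516 -0.0548]
top white [367.5 186. ] [364, 186, 8, 1, 8] [ 0.5661 -0.0973]
top white [374.5 193.8] [355, 187, 37, 15, 395] [ 0.5422 -0.1171]
top white [291.5 191. ] [288, 191, 8, 1, 8] [0.5555 0.1279]
top white [295.9 199.1] [283, 192, 35, 15, 334] [0.5309 0.1149]
top white [328.5 203. ] [325, 203, 8, 1, 8] [0.5174 0.019 ]
top white [344. 202.] [340, 202, 9, 1, 9] [ 0.5194 -0.0266]
top yellow [336.1 217.4] [332, 216, 9, 4, 31] [ 0.4757 -0.0025]
top red [277.  197.7] [274, 190, 7, 16, 100] [0.5396 0.1732]
side orange [328.5 188.3] [325, 185, 8, 8, 53] [0.5499 0.0598 0.06  ]
side green [330.1 195.7] [326, 192, 9, 
[... 388 characters left out ...]
[340.8 170.6] [327, 165, 23, 15, 224] [0.5968 0.154  0.06  ]
side white [320.6 190. ] [317, 185, 8, 15, 64] [0.5265 0.0539 0.06  ]
side white [298.3 190.3] [296, 190, 6, 2, 9] [0.4629 0.0609 0.06  ]
side white [298.  195.3] [294, 193, 8, 6, 34] [0.4608 0.035  0.06  ]
side white [334.9 209.9] [330, 207, 11, 7, 56] [ 0.5563 -0.05    0.06  ]
side white [316.2 211.2] [310, 210, 14, 3, 27] [ 0.5057 -0.0495  0.06  ]
side white [326.5 224.5] [326, 221, 2, 8, 8] [ 0.5274 -0.1126  0.06  ]
side white [339.8 241.7] [328, 222, 24, 33, 435] [ 0.5532 -0.1876  0.06  ]
side yellow [306.  208.9] [304, 202, 5, 15, 48] [0.4801 0.0009 0.035 ]
side red [323.3 177.5] [316, 171, 15, 14, 181] [0.5404 0.1212 0.06  ]
```

View pics/crop1.png

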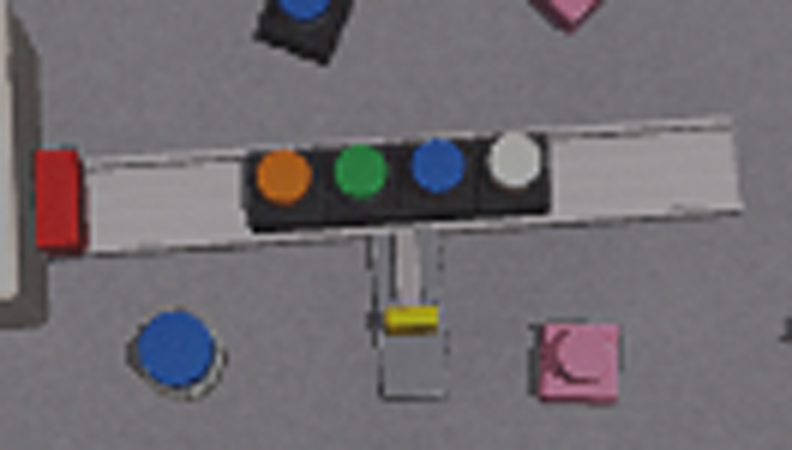

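Call:
play_rows --motion '[{"fingers": 1, "translation": [-1, -3, 0], "roll": 2}, {"fingers": 1, "translation": [-2, -6, 0], "roll": 4}, {"fingers": 1, "translation": [-3, -9, 0], "roll": 6}, {"fingers": 1, "translation": [-4, -12, 0], "roll": 8}, {"fingers": 1, "translation": [-5, -15, 0], "roll": 10}, {"fingers": 1, "translation": [-6, -18, 0], "roll": 12}, {"fingers": 1, "translation": [-7, -21, 0], "roll": 14}, {"fingers": 1, "translation": [-8, -24, 0], "roll": 16}, {"fingers": 1, "translation": [-9, -27, 0], "roll": 18}, {"fingers": 1, "translation": [-10, -30, 0], "roll": 20}, {"fingers": 1, "translation": [-11, -33, 0], "roll": 21.4}, {"fingers": 1, "translation": [-12, -36, 0], "roll": 21.4}, {"fingers": 1, "translation": [-13, -39, 0], "roll": 21.4}, {"fingers": 1, "translation": [-14, -42, 0], "roll": 21.4}, {"fingers": 1, "translation": [-14.3, -44.9, 0], "roll": 21.4}, {"fingers": 1, "translation": [-14.3, -44.9, 0], "roll": 21.4}, {"fingers": 1, "translation": [-14.3, -44.9, 0], "roll": 21.4}]'

```text
clock: 1.52
eef_pos: [0.5577, -0.1352, 0.244]
tool_rot: [0.728, -0.685, -0.001, 0.001]
ft_force: [-0.2, -0.5, 0.1]
grip_width: -0.0003
```

```bash
cat > st.py <<'E'
from h import *
from scipy.spatial.transform import Rotation as Ro
def state():
    o=bot.get_obs();R=Ro.from_quat(o["tool_rot"]).as_matrix()
    print(o["clock"],"tcp",o["eef_pos"].round(4),"F",o["ft_force"].round(1),"grip",round(o["grip_width"],4))
    print("xt",R[:,0].round(4),"yt",R[:,1].round(4));return o,R
E
python3 - <<'E'
from st import *;from m import *
import pickle
o,R=state()
c=pickle.load(open("c0.pkl","rb"))["top"]
print("stop top edge",onplane(c,281,198.3,.046),"rail end corners",onplane(c,389.5,184.5,.016),onplane(c,391.6,200,.016))
w=bot.camera("wrist");save("w1.png",w["pixels"],1.25)
pickle.dump(w,open("w1.pkl","wb"))
E
```

```text
1.5167 tcp [ 0.5577 -0.1352  0.244 ] F [-0.2 -0.5  0.1] grip -0.0003
xt [ 6.090e-02 -9.981e-01 -4.000e-04] yt [-0.9981 -0.0609  0.0021]
stop top edge [0.53749226 0.16117677 0.046     ] rail end corners [ 0.57974779 -0.16976364  0.016     ] [ 0.53113554 -0.17403399  0.016     ]
```

View pics/w1.png

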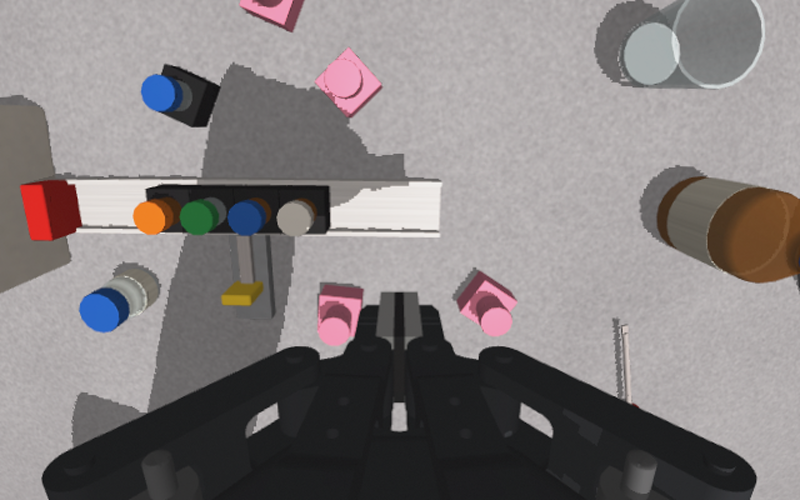

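Wrist view (800x500): the shut fingertips are at (398,295). The rail's open end is at (441,180)–(441,236), and the white carrier is last at (297,215). Its rear face is at column ~330. Two pink decoys stand beside the path, at (335,305) and (485,300).

```bash
python3 - <<'E'
from m import *
import pickle
w=pickle.load(open("w1.pkl","rb"))
P=lambda u,v,z:onplane(w,u/1.25,v/1.25,z)[:2].round(4)
print("end far/near",P(441,180,.016),P(441,236,.016))
print("near wall",P(350,235,.016),P(90,232,.016))
for k in("orange","green","blue","white"):
    for ce,s in blobs(w,(90,150,270,200),*COL[k] if k!="white" else ((0,0,100),(180,40,255)),amin=200): print(k,ce,s,onplane(w,*ce,.064)[:2].round(4))
print("b rear top corners",P(329,187,.034),P(326,232,.034))
print("stop face top",P(67,182,.046),P(80,232,.0))
print("tab top back edge",P(222,303,.053),P(252,305,.053))
for n,x,y,z in(("pink1",334,332,.064),("pink2",496,320,.064),("fingertip",398,292,.23)): print(n,P(x,y,z))
E
```

```text
end far/near [ 0.5845 -0.1699] [ 0.535  -0.1742]
near wall [ 0.5311 -0.0934] [0.5196 0.1482]
orange [122.2 173.2] [107, 160, 32, 28, 691] [0.5495 0.0562]
green [158.8 173.3] [144, 159, 31, 29, 699] [0.5514 0.0192]
blue [196.8 173.7] [182, 160, 31, 28, 672] [ 0.5532 -0.0182]
white [126.7 183.3] [90, 150, 110, 50, 2114] [0.5395 0.0525]
white [243.  181.9] [203, 150, 67, 50, 1539] [ 0.5477 -0.0628]
b rear top corners [ 0.5754 -0.0769] [ 0.5372 -0.075 ]
stop face top [0.5703 0.1398] [0.5142 0.1713]
tab top back edge [0.475  0.0096] [ 0.4749 -0.0162]
pink1 [ 0.4603 -0.0875]
pink2 [ 0.4791 -0.2198]
fingertip [ 0.5671 -0.1342]
```

```bash
python3 -c "
from h import *
print(bot.get_obs()['joint_pos'].round(3))"
```

```text
[-0.239  0.39   0.211  1.394 -0.     2.843]
```

Call:
play_rows --motion '[{"fingers": 1, "translation": [0, 0, 1], "roll": -6}, {"fingers": 1, "translation": [0, 0, 2], "roll": -12}, {"fingers": 1, "translation": [0, 0, 3], "roll": -18}, {"fingers": 1, "translation": [0, 0, 4], "roll": -24}, {"fingers": 1, "translation": [0, 0, 5], "roll": -30}, {"fingers": 1, "translation": [0, 0, 6], "roll": -36}, {"fingers": 1, "translation": [0, 0, 7], "roll": -42}, {"fingers": 1, "translation": [0, 0, 8], "roll": -48}, {"fingers": 1, "translation": [0, 0, 9], "roll": -54}, {"fingers": 1, "translation": [0, 0, 10], "roll": -60}, {"fingers": 1, "translation": [0, 0, 11], "roll": -66}, {"fingers": 1, "translation": [0, 0, 12], "roll": -72}, {"fingers": 1, "translation": [0, 0, 13], "roll": -78}, {"fingers": 1, "translation": [0, 0, 14], "roll": -84}, {"fingers": 1, "translation": [0, 0, 15.5], "roll": -90}, {"fingers": 1, "translation": [0, 0, 17.5], "roll": -90}, {"fingers": 1, "translation": [0, 0, 19], "roll": -90}, {"fingers": 1, "translation": [0, 0, 20], "roll": -90}, {"fingers": 1, "translation": [0, 0, 20.7], "roll": -90}, {"fingers": 1, "translation": [0, 0, 20.7], "roll": -90}]'

```text
clock: 3.23
eef_pos: [0.5556, -0.1367, 0.037]
tool_rot: [1.0, 0.029, -0.001, -0.0]
ft_force: [0.5, 0.9, -0.8]
grip_width: -0.0
```

```bash
python3 - <<'E'
from st import *
import pickle
o,R=state()
d={n:bot.camera(n) for n in("side","top")};pickle.dump(d,open("c2.pkl","wb"))
a=cv2.resize(d["side"]["pixels"][165:275,275:385],None,fx=3.6,fy=3.6,interpolation=cv2.INTER_CUBIC)
b=cv2.resize(d["top"]["pixels"][140:250,290:400],None,fx=3.6,fy=3.6,interpolation=cv2.INTER_CUBIC)
save("c2.png",np.hstack([a,b]))
E
```

```text
3.2333 tcp [ 0.5556 -0.1367  0.037 ] F [ 0.5  0.9 -0.8] grip -0.0
xt [ 0.9984  0.057  -0.0027] yt [ 5.700e-02 -9.984e-01 -8.000e-04]
```

View pics/c2.png

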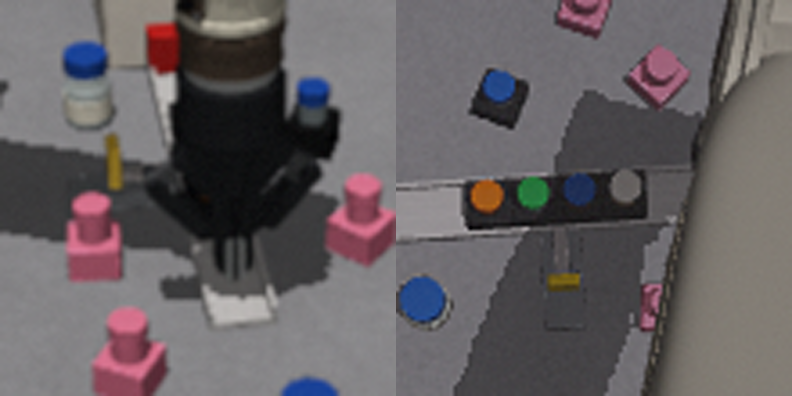

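The fingertips stand centred in the channel behind the white carrier, at side crop (235,250). The row, tab and bystanders haven't moved. Starting the push.

Call:
play_rows --motion '[{"fingers": 1, "translation": [0.2, -0.8, 0], "roll": 0}, {"fingers": 1, "translation": [0.2, -1.8, 0], "roll": 0}, {"fingers": 1, "translation": [0.2, -2.8, 0], "roll": 0}, {"fingers": 1, "translation": [0.2, -3.6, 0], "roll": 0}, {"fingers": 1, "translation": [0.2, -4.0, 0], "roll": 0}, {"fingers": 1, "translation": [0.2, -4.3, 0], "roll": 0}, {"fingers": 1, "translation": [0.2, -4.6, 0], "roll": 0}, {"fingers": 1, "translation": [0.2, -4.9, 0], "roll": 0}, {"fingers": 1, "translation": [0.2, -5.2, 0], "roll": 0}, {"fingers": 1, "translation": [0.2, -5.5, 0], "roll": 0}, {"fingers": 1, "translation": [0.2, -5.8, 0], "roll": 0}, {"fingers": 1, "translation": [0.2, -6.1, 0], "roll": 0}, {"fingers": 1, "translation": [0.2, -6.4, 0], "roll": 0}, {"fingers": 1, "translation": [0.2, -6.7, 0], "roll": 0}, {"fingers": 1, "translation": [0.2, -7.0, 0], "roll": 0}, {"fingers": 1, "translation": [0.2, -7.3, 0], "roll": 0}]'

```text
clock: 4.67
eef_pos: [0.5549, -0.0632, 0.0383]
tool_rot: [1.0, 0.029, -0.0, 0.0]
ft_force: [0.6, -2.7, -0.5]
grip_width: 0.0
```

```bash
cat > row.py <<'E'
from st import *;from m import *
o,R=state();c=bot.camera("top")
for k in("orange","green","blue","white","yellow"):
    a,b=COL[k]
    if k=="white": a=(0,0,110)
    for ce,s in blobs(c,(280,180,420,215) if k!="yellow" else (310,200,360,230),(a[0],a[1],min(a[2],60)),b,20): print(k,ce,s,onplane(c,*ce,.064)[:2].round(4))
E
python3 row.py
```

```text
4.6667 tcp [ 0.5549 -0.0632  0.0383] F [ 0.6 -2.7 -0.5] grip 0.0
xt [ 0.9983  0.0581 -0.    ] yt [ 5.810e-02 -9.983e-01  2.000e-04]
orange [307.9 195. ] [304, 191, 9, 9, 68] [0.5425 0.0794]
green [320.6 193.9] [317, 190, 9, 9, 60] [0.545  0.0418]
blue [333.5 193. ] [330, 189, 8, 9, 60] [0.547  0.0037]
white [353.1 196.9] [280, 180, 140, 35, 4317] [ 0.5342 -0.0537]
```

Call:
play_rows --motion '[{"fingers": 1, "translation": [0, -0.3, 0], "roll": 0}, {"fingers": 1, "translation": [0, -0.6, 0], "roll": 0}, {"fingers": 1, "translation": [0, -0.9, 0], "roll": 0}, {"fingers": 1, "translation": [0, -1.2, 0], "roll": 0}, {"fingers": 1, "translation": [0, -1.5, 0], "roll": 0}, {"fingers": 1, "translation": [0, -1.8, 0], "roll": 0}, {"fingers": 1, "translation": [0, -2.1, 0], "roll": 0}, {"fingers": 1, "translation": [0, -2.4, 0], "roll": 0}, {"fingers": 1, "translation": [0, -2.7, 0], "roll": 0}, {"fingers": 1, "translation": [0, -3.0, 0], "roll": 0}, {"fingers": 1, "translation": [0, -3.3, 0], "roll": 0}, {"fingers": 1, "translation": [0, -3.6, 0], "roll": 0}, {"fingers": 1, "translation": [0, -3.9, 0], "roll": 0}, {"fingers": 1, "translation": [0, -4.2, 0], "roll": 0}, {"fingers": 1, "translation": [0, -4.5, 0], "roll": 0}, {"fingers": 1, "translation": [0, -4.8, 0], "roll": 0}, {"fingers": 1, "translation": [0, -5.1, 0], "roll": 0}, {"fingers": 1, "translation": [0, -5.4, 0], "roll": 0}, {"fingers": 1, "translation": [0, -5.6, 0], "roll": 0}]'

```text
clock: 6.3
eef_pos: [0.5516, -0.007, 0.0383]
tool_rot: [1.0, 0.029, -0.0, -0.0]
ft_force: [-0.1, -3.0, 0.7]
grip_width: -0.0
```

```bash
python3 row.py
```

```text
6.3 tcp [ 0.5516 -0.007   0.0383] F [-0.1 -3.   0.7] grip -0.0
xt [0.9983 0.0585 0.    ] yt [ 5.850e-02 -9.983e-01 -1.000e-04]
orange [288.9 196.1] [285, 192, 9, 9, 66] [0.5403 0.1356]
green [301.6 195.2] [298, 191, 8, 9, 59] [0.5423 0.098 ]
white [354.2 196.8] [280, 180, 140, 35, 4424] [ 0.5344 -0.057 ]
```

Force is still 3 N, so the row isn't at the stop yet. About 9 mm remain. Creeping on until the force climbs.

Call:
play_rows --motion '[{"fingers": 1, "translation": [0, -0.2, 0], "roll": 0}, {"fingers": 1, "translation": [0, -0.4, 0], "roll": 0}, {"fingers": 1, "translation": [0, -0.55, 0], "roll": 0}, {"fingers": 1, "translation": [0, -0.7, 0], "roll": 0}, {"fingers": 1, "translation": [0, -0.7, 0], "roll": 0}]'

```text
clock: 6.77
eef_pos: [0.5512, -0.0001, 0.0383]
tool_rot: [1.0, 0.029, -0.0, -0.0]
ft_force: [-0.6, -2.4, 0.2]
grip_width: -0.0
```

Call:
play_rows --motion '[{"fingers": 1, "translation": [0, -0.1, 0], "roll": 0}, {"fingers": 1, "translation": [0, -0.2, 0], "roll": 0}, {"fingers": 1, "translation": [0, -0.2, 0], "roll": 0}]'

```text
clock: 7.02
eef_pos: [0.5512, 0.0006, 0.0384]
tool_rot: [1.0, 0.029, 0.0, 0.001]
ft_force: [0.2, -5.2, -0.1]
grip_width: -0.0001
```

Call:
play_rows --motion '[{"fingers": 1, "translation": [0, -0.1, 0], "roll": 0}, {"fingers": 1, "translation": [0, -0.2, 0], "roll": 0}, {"fingers": 1, "translation": [0, -0.2, 0], "roll": 0}, {"fingers": 1, "translation": [0, -0.2, 0], "roll": 0}]'

```text
clock: 7.35
eef_pos: [0.5512, 0.0007, 0.0384]
tool_rot: [1.0, 0.028, 0.0, 0.003]
ft_force: [0.2, -10.9, 1.2]
grip_width: -0.0003
```

```bash
python3 row.py
```

```text
7.35 tcp [0.5512 0.0007 0.0384] F [  0.2 -10.9   1.2] grip -0.0003
xt [ 0.9984  0.0562 -0.    ] yt [ 0.0562 -0.9984  0.0059]
orange [286.2 196.4] [282, 192, 9, 10, 67] [0.5396 0.1436]
green [299.1 195.3] [295, 191, 9, 9, 61] [0.5421 0.1054]
white [354.1 196.8] [280, 180, 140, 35, 4454] [ 0.5344 -0.0567]
```

Home: 2 mm more command moved the tip 0.1 mm and the force rose to 11 N. The orange cap is at y=0.1436, where I expected 0.1446. Next I back straight off and rise.

Call:
play_rows --motion '[{"fingers": 1, "translation": [0, 0.6, 0], "roll": 0}, {"fingers": 1, "translation": [0, 1.5, 0], "roll": 0}, {"fingers": 1, "translation": [0, 2.5, 0], "roll": 0}, {"fingers": 1, "translation": [0, 3.5, 0], "roll": 0}, {"fingers": 1, "translation": [0, 4, -1], "roll": 0}, {"fingers": 1, "translation": [0, 4, -3], "roll": 0}, {"fingers": 1, "translation": [0, 4, -6], "roll": 0}, {"fingers": 1, "translation": [0, 4, -9], "roll": 0}, {"fingers": 1, "translation": [0, 4, -12], "roll": 0}, {"fingers": 1, "translation": [0, 4, -14], "roll": 0}, {"fingers": 1, "translation": [0, 4, -14], "roll": 0}]'

```text
clock: 8.32
eef_pos: [0.5566, -0.0369, 0.1847]
tool_rot: [1.0, 0.029, 0.005, 0.0]
ft_force: [1.5, 0.1, 0.8]
grip_width: -0.0001
```

Call:
play_rows --motion '[{"fingers": 1, "translation": [-1, 4, 0], "roll": -6}, {"fingers": 1, "translation": [-2, 4, 0], "roll": -12}, {"fingers": 1, "translation": [-3, 4, 0], "roll": -18}, {"fingers": 1, "translation": [-4, 4, 0], "roll": -24}, {"fingers": 1, "translation": [-5, 4, 0], "roll": -30}, {"fingers": 1, "translation": [-6, 3, 0], "roll": -36}, {"fingers": 1, "translation": [-7, 2, 0], "roll": -42}, {"fingers": 1, "translation": [-8, 1, 0], "roll": -48}, {"fingers": 1, "translation": [-9, 0, 0], "roll": -54}, {"fingers": 1, "translation": [-10, -1, 0], "roll": -60}, {"fingers": 1, "translation": [-11, -2, 0], "roll": -66}, {"fingers": 1, "translation": [-12, -3, 0], "roll": -72}, {"fingers": 1, "translation": [-12, -3, 0], "roll": -78}, {"fingers": 1, "translation": [-12, -3, 0], "roll": -84}, {"fingers": 1, "translation": [-12, -3, 0], "roll": -90}, {"fingers": 1, "translation": [-12, -3, 0], "roll": -90}, {"fingers": 1, "translation": [-12, -3, 0], "roll": -90}]'

```text
clock: 9.73
eef_pos: [0.4316, -0.0135, 0.1783]
tool_rot: [0.687, 0.726, -0.0, -0.0]
ft_force: [-0.7, 0.9, 0.4]
grip_width: 0.0001
```

```bash
python3 row.py; python3 - <<'E'
from h import *
import pickle
w=bot.camera("wrist");s=bot.camera("side");pickle.dump((w,s),open("w3.pkl","wb"))
a=cv2.resize(w["pixels"],(560,350));b=cv2.resize(s["pixels"][165:275,285:360],(239,350),interpolation=cv2.INTER_CUBIC)
save("w3.png",np.hstack([a,b]))
E
```

```text
9.7333 tcp [ 0.4316 -0.0135  0.1783] F [-0.7  0.9  0.4] grip 0.0001
xt [-5.540e-02  9.985e-01  3.000e-04] yt [ 9.985e-01  5.540e-02 -3.000e-04]
orange [286.2 196.4] [282, 192, 9, 10, 65] [0.5396 0.1436]
green [299.1 195.3] [295, 191, 9, 9, 64] [0.5421 0.1054]
blue [312.  194.5] [308, 190, 9, 9, 62] [0.5437 0.0673]
white [355.4 196.8] [280, 180, 140, 35, 4262] [ 0.5343 -0.0605]
```

View pics/w3.png

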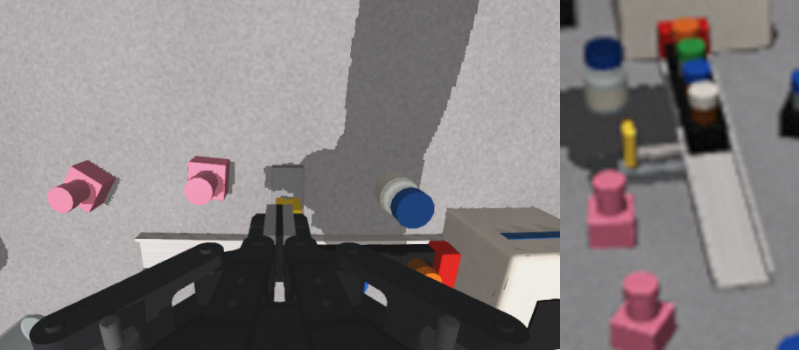

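Side crop: all four carriers are packed against the red stop, and the tongue lies clear behind the white carrier. The tab at wrist (288,203) is slightly to the +y side of the fingertips, about 8 mm. I'll shift over and descend behind it.

Call:
play_rows --motion '[{"fingers": 1, "translation": [0.4, 0, 1], "roll": 0}, {"fingers": 1, "translation": [0.85, 0, 3], "roll": 0}, {"fingers": 1, "translation": [0.85, 0, 5], "roll": 0}, {"fingers": 1, "translation": [0.85, 0, 7], "roll": 0}, {"fingers": 1, "translation": [0.85, 0, 9], "roll": 0}, {"fingers": 1, "translation": [0.85, 0, 11], "roll": 0}, {"fingers": 1, "translation": [0.85, 0, 12.5], "roll": 0}, {"fingers": 1, "translation": [0.85, 0, 13.4], "roll": 0}, {"fingers": 1, "translation": [0.85, 0, 13.4], "roll": 0}]'

```text
clock: 10.63
eef_pos: [0.4297, -0.005, 0.0426]
tool_rot: [0.686, 0.727, -0.001, -0.002]
ft_force: [-0.2, 0.2, 0.1]
grip_width: -0.0001
```

```bash
python3 - <<'E'
from st import *
state()
s=bot.camera("side");t=bot.camera("top")
f=lambda c,a,b,d,e:cv2.resize(c["pixels"][a:b,d:e],None,fx=5,fy=5,interpolation=cv2.INTER_CUBIC)
save("c4.png",np.hstack([f(s,165,245,280,360),f(t,170,250,290,370)]))
E
```

```text
10.6333 tcp [ 0.4297 -0.005   0.0426] F [-0.2  0.2  0.1] grip -0.0001
xt [-5.750e-02  9.983e-01  3.000e-04] yt [ 0.9983  0.0575 -0.004 ]
```

View pics/c4.png

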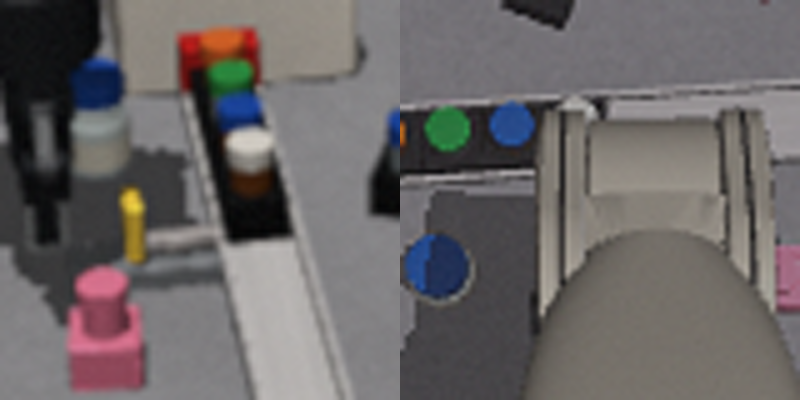

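Side crop: the shut fingers (45,210) stand clear of the jar, on the robot's side of the yellow tab (132,225) and level with it. Pushing.

Call:
play_rows --motion '[{"fingers": 1, "translation": [0, 0.6, 0], "roll": 0}, {"fingers": 1, "translation": [0, 1.2, 0], "roll": 0}, {"fingers": 1, "translation": [0, 1.8, 0], "roll": 0}, {"fingers": 1, "translation": [0, 2.3, 0], "roll": 0}, {"fingers": 1, "translation": [0, 2.7, 0], "roll": 0}, {"fingers": 1, "translation": [0, 3.0, 0], "roll": 0}, {"fingers": 1, "translation": [0, 3.3, 0], "roll": 0}, {"fingers": 1, "translation": [0, 3.6, 0], "roll": 0}, {"fingers": 1, "translation": [0, 3.9, 0], "roll": 0}, {"fingers": 1, "translation": [0, 4.2, 0], "roll": 0}, {"fingers": 1, "translation": [0, 4.5, 0], "roll": 0}, {"fingers": 1, "translation": [0, 4.8, 0], "roll": 0}, {"fingers": 1, "translation": [0, 5.1, 0], "roll": 0}, {"fingers": 1, "translation": [0, 5.4, 0], "roll": 0}, {"fingers": 1, "translation": [0, 5.7, 0], "roll": 0}, {"fingers": 1, "translation": [0, 6.0, 0], "roll": 0}, {"fingers": 1, "translation": [0, 6.2, 0], "roll": 0}, {"fingers": 1, "translation": [0, 6.4, 0], "roll": 0}]'

```text
clock: 12.23
eef_pos: [0.4954, -0.0012, 0.0442]
tool_rot: [0.686, 0.727, -0.0, -0.0]
ft_force: [-1.5, -1.3, -0.7]
grip_width: 0.0002
```

Call:
play_rows --motion '[{"fingers": 1, "translation": [0, 0.2, 0], "roll": 0}, {"fingers": 1, "translation": [0, 0.3, 0], "roll": 0}, {"fingers": 1, "translation": [0, 0.3, 0], "roll": 0}]'

```text
clock: 12.48
eef_pos: [0.4986, -0.0009, 0.0444]
tool_rot: [0.686, 0.727, 0.0, 0.0]
ft_force: [-1.1, -0.2, -0.0]
grip_width: -0.0
```

Call:
play_rows --motion '[{"fingers": 1, "translation": [0, 0.15, 0], "roll": 0}, {"fingers": 1, "translation": [0, 0.3, 0], "roll": 0}, {"fingers": 1, "translation": [0, 0.3, 0], "roll": 0}, {"fingers": 1, "translation": [0, 0.3, 0], "roll": 0}]'

```text
clock: 12.82
eef_pos: [0.4995, -0.0008, 0.0443]
tool_rot: [0.686, 0.727, -0.001, -0.001]
ft_force: [-5.1, -1.3, 4.0]
grip_width: 0.0001
```

Call:
play_rows --motion '[{"fingers": 1, "translation": [0, 0.1, 0], "roll": 0}, {"fingers": 1, "translation": [0, 0.2, 0], "roll": 0}, {"fingers": 1, "translation": [0, 0.2, 0], "roll": 0}, {"fingers": 1, "translation": [0, 0.2, 0], "roll": 0}]'

```text
clock: 13.15
eef_pos: [0.4995, -0.0008, 0.0442]
tool_rot: [0.686, 0.727, -0.002, -0.002]
ft_force: [-10.0, -0.9, 8.1]
grip_width: 0.0001
```

The tab stopped hard at TCP x=0.4995, where I predicted about 0.50. Backing off and rising clear.

Call:
play_rows --motion '[{"fingers": 1, "translation": [0, -0.8, 0], "roll": 0}, {"fingers": 1, "translation": [0, -2, 0], "roll": 0}, {"fingers": 1, "translation": [0, -3.5, 0], "roll": 0}, {"fingers": 1, "translation": [0, -5, 0], "roll": 0}, {"fingers": 1, "translation": [0, -6, -2], "roll": 0}, {"fingers": 1, "translation": [0, -6.5, -5], "roll": 0}, {"fingers": 1, "translation": [0, -6.5, -8], "roll": 0}, {"fingers": 1, "translation": [0, -6.5, -11], "roll": 0}, {"fingers": 1, "translation": [0, -6.5, -14], "roll": 0}, {"fingers": 1, "translation": [0, -8.5, -16], "roll": 0}, {"fingers": 1, "translation": [0, -10.5, -18], "roll": 0}, {"fingers": 1, "translation": [0, -12, -20], "roll": 0}, {"fingers": 1, "translation": [0, -12, -20], "roll": 0}, {"fingers": 1, "translation": [0, -12, -20], "roll": 0}]'

```text
clock: 14.32
eef_pos: [0.3846, -0.0075, 0.2458]
tool_rot: [0.686, 0.727, 0.002, 0.002]
ft_force: [0.2, -0.5, 0.3]
grip_width: 0.0002
```

```bash
python3 row.py; python3 - <<'E'
from m import *
import pickle
s=bot.camera("side");t=bot.camera("top")
f=lambda c,a,b,d,e:cv2.resize(c["pixels"][a:b,d:e],None,fx=5,fy=5,interpolation=cv2.INTER_CUBIC)
save("c5.png",np.hstack([f(s,165,265,285,365),f(t,155,255,290,370)]))
s0=pickle.load(open("c0.pkl","rb"))["side"]
for c in(s0,s):
    for ce,b in blobs(c,(290,165,375,270),(22,120,60),(35,255,255)): print("yellow",ce,onplane(c,*ce,.035).round(4))
    for ce,b in blobs(c,(290,165,375,270),(100,120,40),(125,255,255),40): print("blue",ce,onplane(c,*ce,.06).round(4))
E
```

```text
14.3167 tcp [ 0.3846 -0.0075  0.2458] F [ 0.2 -0.5  0.3] grip 0.0002
xt [-5.840e-02  9.983e-01  1.000e-04] yt [0.9983 0.0584 0.0058]
orange [286.2 196.4] [282, 192, 9, 10, 66] [0.5396 0.1436]
green [299.1 195.4] [295, 191, 9, 10, 66] [0.5418 0.1054]
blue [311.9 194.4] [308, 190, 9, 9, 63] [0.5441 0.0675]
white [355.3 196.7] [280, 180, 140, 35, 4277] [ 0.5346 -0.0602]
yellow [306.  208.9] [0.4801 0.0009 0.035 ]
blue [298.2 181.3] [0.4651 0.1099 0.06  ]
blue [361.5 190.5] [0.642  0.0356 0.06  ]
blue [332.2 203. ] [ 0.5525 -0.0162  0.06  ]
yellow [319.6 207.9] [0.5183 0.0007 0.035 ]
blue [298.1 181.5] [0.4647 0.1089 0.06  ]
blue [327.  186.6] [0.5465 0.0695 0.06  ]
blue [361.5 190.5] [0.642  0.0356 0.06  ]
```

View pics/c5.png

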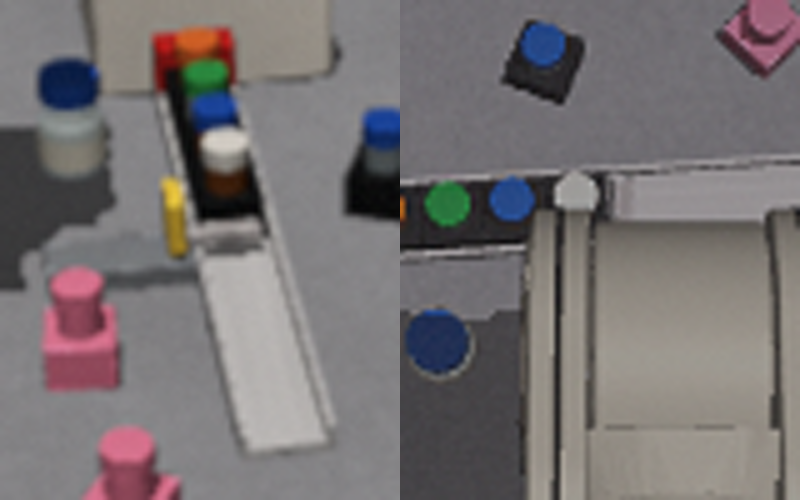

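The crop shows the tongue across the channel behind the white carrier, side crop (235,235), and the row against the stop. The tab moved about 38 mm by camera before its hard stop. The jar and spare carrier haven't moved. Handing in.

```bash
python3 -c "
from h import *
print(bot.job_done())"
```

```text
the job is handed in; nothing more can be done
None
```

I pushed the four carriers along the rail as one train to the red stop, then pushed the keeper in behind them, and handed the job in at about 14.5 s. The system reports no verdict, so what follows is my own measurements.

- **Row home:** At the stop, 2 mm more command moved the fingertips only 0.1 mm while the force rose to 11 N. The orange cap ended at y = 0.1436 m, against an expected 0.1446 m, which is within the 2 mm calibration. The orange, green and blue caps measured 38 mm apart. The white one could not be measured from above at the end, because its colour merged with the rail. In the side view it stands touching the row.
- **Keeper in:** The tab came to a hard stop at 10 N, within 1 mm of the predicted place. The side camera measured about 38 mm of tab travel out of 40, and the final picture shows the tongue across the channel behind the white carrier.
- **Clear of everything:** The jar and spare carrier moved 1 mm or less by camera. I did not measure the bottle, beaker, screwdriver or ring again, but the arm did not go near them. The tool finished about 0.25 m above the bench with forces around zero.

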